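# Clear the stud bench into its colour-coded holders

## Task

Tidy the row of things lying nearest in front of you: stand the red bottle upright in the red cup and the white bottle upright in the white cup, lay the screwdriver's yellow grip centred across both saddles of the yellow rest, between the cheeks, and lay the marker pen centred across both saddles of the blue rest. Never knock a bottle over, and leave the little black tray of brass inserts in that row where it is.

Things in the scene. Friction and masses are not known exactly. Their poses are not given: they have to be found in the camera images.
- thread_lock: red dosing bottle with a black nozzle, loose, standing upright, 60 g; round body 33 mm across and 70 mm high, nozzle 16 mm across up to 88 mm. Origin: centre of its underside, z up.
- silicone_oil: white dosing bottle with an orange-red nozzle, in the near row (a like one at the far left edge of the table is not meant), loose, standing upright, 90 g; round body 38 mm across and 83 mm high, nozzle 19 mm across up to 105 mm. Origin: centre of its underside, z up.
- screwdriver: screwdriver with a yellow grip, loose, lying flat, 85 g, 196 mm long in all along its y axis. Origin: middle of its length, on its underside, z up. The grip, 26 mm wide (x) and 26 mm high, runs from y = 0 to y = +98 mm, so its middle is at y = +49 mm; the thin blade points to -y. At the start +y points away from the robot, within 0.4 rad. Either way round will do on the rest.
- marker: marker pen with a white barrel and dark blue cap, loose, lying flat, 16 g, 126 mm long along its y axis, 17 mm wide (x) and high. Origin: middle of its length, on its underside, z up. At the start its +y points away from the robot, within 0.4 rad. Either way round will do on the rest.
- red_cup: low square open cup of red plastic with a black rubber pad inside, fixed to the table; 66 x 66 mm outside, 24 mm high, 58 x 58 mm inside, floor 4 mm thick, walls 4 mm. Origin: centre of its underside, on the table; x and y along its sides, z up. A bottle stands in it on the floor.
- white_cup: low square open cup of white plastic with a black rubber pad inside, fixed to the table; 66 x 66 mm outside, 24 mm high, 58 x 58 mm inside, floor 4 mm thick, walls 4 mm. Origin: centre of its underside, on the table; x and y along its sides, z up. A bottle stands in it on the floor.
- yellow_rest: yellow tool rest fixed to the table: a foot 96 x 80 mm, 6 mm thick, carrying two upright saddle plates across it, each 12 mm thick, centred 30 mm either side of the middle along x (48 mm free between them). A tool lies along x across both saddles, 44 mm above the table, between cheeks 54 mm apart (in y) that rise to 59 mm. There is free space for fingers between the two plates, down to the foot. Origin: centre of its underside, on the table; x along the tool's lie, z up.
- blue_rest: blue tool rest fixed to the table: a foot 96 x 80 mm, 6 mm thick, carrying two upright saddle plates across it, each 12 mm thick, centred 30 mm either side of the middle along x (48 mm free between them). A tool lies along x across both saddles, 44 mm above the table, between cheeks 54 mm apart (in y) that rise to 59 mm. There is free space for fingers between the two plates, down to the foot. Origin: centre of its underside, on the table; x along the tool's lie, z up.
- insert_tray: bystander, to be left alone: small black tray of brass inserts, in the near row (a like one at the far left edge is not meant), loose, 62 (x) x 90 (y) x 22 mm, 70 g. Origin: centre of its underside, z up.
Not all that is in view belongs to the job. What is shaped like the marker but purple is not meant.

How it is judged:
At the end, for the whole second after the job is handed in: Bottles upright (0.15 rad) on the floor of their cups, within 18 mm of centre; screwdriver and marker level on both saddles of their rests, along them within 0.3 rad, grip's middle within 18 mm and marker's within 20 mm of the rest's middle; at rest; insert tray moved under 30 mm (horizontal distance between thread_lock and red_cup below 0.018 m and z of thread_lock in the frame of red_cup between 0 and 0.009 m and angle between each of thread_lock, silicone_oil, screwdriver, marker's own z axis and vertical below 0.15 rad and horizontal distance between silicone_oil and white_cup below 0.018 m and z of silicone_oil in the frame of white_cup between 0 and 0.009 m and z of screwdriver in the frame of yellow_rest between 0.039 and 0.05 m and angle between the y axis of screwdriver and the x axis of yellow_rest, either way round below 0.3 rad and z of marker in the frame of blue_rest between 0.039 and 0.05 m and angle between the y axis of marker and the x axis of blue_rest, either way round below 0.3 rad and (x of screwdriver in the frame of yellow_rest between 0.031 and 0.067 m or x of screwdriver in the frame of yellow_rest between -0.067 and -0.031 m) and y of screwdriver in the frame of yellow_rest between -0.03 and 0.03 m and x of marker in the frame of blue_rest between -0.02 and 0.02 m and y of marker in the frame of blue_rest between -0.02 and 0.02 m and linear speed of each of thread_lock, silicone_oil, screwdriver, marker below 0.02 m/s and distance of insert_tray from where it was at the start of the episode below 0.03 m); the robot touches nothing.
It fails at once if a bottle is knocked over (tilted more than 0.7 rad) (angle between any of thread_lock, silicone_oil's own z axis and vertical above 0.7 rad).
It fails at once if the tray of brass inserts is pushed more than 30 mm (distance of insert_tray from where it was at the start of the episode above 0.03 m).
It also fails if it takes over 112 s, if anything falls off the work surface, if the arm or the gripper's body presses on something with over 40 N, if the wrist force passes 120 N, or if a joint passes its speed limit or range.

## Robot

A 6-joint arm with a two-finger parallel gripper is mounted at the origin on a cart in front of the work surface, level with it; the furniture and walls round the work are solid. World frame = base frame: x ahead of the robot, y to its left, z up, the work surface at z = 0. Lengths are in m, angles in rad, forces in N, time in s.
With the tool pointing down it reaches from about 0.275 to 0.825 m from the base axis. Payload 4.9 kg.
Tool frame: the origin (TCP) lies between the finger pads; the fingertips stand 17 mm ahead of it and the grasp point (between the pads) lies 2 mm behind it; z points along the fingers, y is the line along which they close (so a half turn about z gives the same grasp; the last joint's range is limited). The gripper opens to 85 mm and grips with 20 to 120 N. Pads are 22 mm wide; open, the fingers measure 114 mm over their backs; the gripper's body (76 mm by 85 mm) begins 54 mm behind the grasp point. The pads swing forward as they close: fully open they stand 13 mm farther back than shut.
Start: joints at [-1.289, 0.326, -0.193, 1.052, 0, 1.437], TCP at [0.222, -0.503, 0.248] pointing down, gripper open.
Joint ranges: [-2.65, 2.65], [-0.97, 1.79], [-1.3, 1.35], [-1.93, 2.1], [-1.47, 1.37], [-3.14, 3.14]. Speed limits (rad/s): [2.57, 2.57, 3.14, 3.14, 3.14, 3.14].

## Interface

Orientations are given as a unit quaternion [w, x, y, z].
In Python, from rig import observe, grab_frame, get_calibration, order gives the robot as it stands.
- The arm moves only by the tool jog_arm, never from a script. Its argument "motion" is a list that holds one entry, the list of rows, each a list of 5 numbers: the finger opening in cm, from 0 to 8.54, then the shift along the tool's x, y, z in cm, then the turn about the tool's z in rad. A call has 1 to 20 rows; each row is the pose to reach, as a shift and turn from the pose commanded when the call began, along the tool's axes at that moment; what a row does not reach only later rows make up. A row lasts 1/8 s, in which the tool goes at most 62.5 mm and 10.7 degrees, less where a joint would pass 70% of its speed; a pose out of reach is approached as far as the arm can. A call with a gripper value outside its range is refused whole. The fingers move at their own pace and stop on an object; "grip_force" is the grip in N (left out, the last holds). Time passes only in rows, so rows that repeat a pose let the fingers close. It gives the time, the measured TCP pose, the force, the opening and the grip force at its end, in the units of the state.
- observe(): the state, without advancing time (a new reading comes with each control period).
- grab_frame(name): name is "scene" or "side" or "wrist"; returns the picture (480x640x3 uint8, red, green, blue); there is no depth.
- get_calibration(name): a dict with "camera_matrix" (3x3 intrinsics, pixels), "D" ([k1, k2, p1, p2, k3] as OpenCV has them; the pictures are not rectified), "view" (4x4, takes a point from world to camera coordinates); the wrist camera has in their place "tool_from_camera" (4x4, takes a point from camera to tool coordinates, whose origin is the TCP and whose axes are the flange's). Camera axes: x right, y down, z forward; pixel columns grow to the right and rows downward; lengths in m; the calibration is good to about 2 mm. A picture is of the moment at which its call begins: read the wrist's pose just before it. get_calibration takes no time and is no camera call.
- order.hand_in(): hands the job in; it is judged then, once.
The state is a dict: "time": time; "joint_positions": joint angles; "qd": joint speeds; "joint_efforts": joint torques, N m; "position": TCP position; "tcp_rot": TCP orientation; "contact_force": force on the tool from outside, world axes, zero at the start; "wrist_torque": the same for the moment, N m; "width": finger opening in m; "gripper_force": force on a finger pad.
Only numpy, scipy, OpenCV 4.12 (cv2) and the standard library are available. Lean on these libraries where they do the work, as an engineer would, in place of code of your own. Each camera call takes 0.05 s, during which the arm holds its last target. There are 200 camera calls.

## Working session

There is one attempt and no reset: what is moved stays moved. The work goes in short steps, Python scripts to look and compute and a tool call to move; the robot and the scene stay as the last step left them, time stands still between calls to the robot, and variables do not carry over. Pictures are saved under pics/ and viewed, at most 14 in all, crops included, and the job is handed in when it is done.

Besides the shell and the picture viewer there is one more tool, called after "Request:" as name([rows], argument=value, ...), one row to a line, values as JSON. jog_arm: Moves the arm, as the interface text tells. Its arguments: {"type":"object","properties":{"motion":{"type":"array"},"grip_force":{"type":"number"}},"required":["motion"]}

```bash
mkdir -p pics; ls
python3 - <<'E'
from rig import *
import cv2
s=observe(); print(s)
for n in("scene","side"):
    cv2.imwrite(f"pics/{n}0.png",grab_frame(n)[:,:,::-1])
    c=get_calibration(n); print(n,c)
print(get_calibration("wrist"))
E
```

```text
pics
{'time': 0.0, 'joint_positions': array([-1.28917322e+00,  3.26955534e-01, -1.93603450e-01,  1.05201960e+00,
       -1.78139432e-06,  1.43662268e+00]), 'qd': array([ 0.00016957, -0.00099813, -0.00021495, -0.00015042,  0.00055227,
        0.0006355 ]), 'joint_efforts': array([-7.38495546e-04, -4.43395150e+01,  2.62441581e+01,  1.53505109e-02,
        3.72563898e-05, -1.83382163e-07]), 'position': array([ 0.22201839, -0.50257285,  0.24748806]), 'tcp_rot': array([-8.88643112e-04,  9.78466470e-01,  2.06403909e-01, -6.65270558e-05]), 'contact_force': array([ 0.95213425,  0.05275762, -0.23606845]), 'wrist_torque': array([-0.03318015, -0.01908446, -0.00208147]), 'gripper_force': 0.0, 'width': 0.08529772102033131}
scene {'camera_matrix': array([[615.25989574,   0.        , 316.43101414],
       [  0.        , 615.25989574, 249.7810361 ],
       [  0.        ,   0.        ,   1.        ]]), 'D': array([-0.20468306,  0.        ,  0.        ,  0.        ,  0.        ]), 'view': array([[ 0.55637193, -0.83090624, -0.00671505, -0.33931272],
       [-0.33282149, -0.2154368 , -0.91805056,  0.238
[... 551 characters left out ...]
, -0.66703255,  0.97053419],
       [ 0.        ,  0.        ,  0.        ,  1.        ]])}
{'camera_matrix': array([[398.9778238 ,   0.        , 321.37231177],
       [  0.        , 398.9778238 , 242.12274618],
       [  0.        ,   0.        ,   1.        ]]), 'D': array([0.00047016, 0.        , 0.        , 0.        , 0.        ]), 'tool_from_camera': array([[ 9.22757576e-05, -9.51348099e-01, -3.08118137e-01,
         7.87757077e-02],
       [ 9.99999971e-01,  1.86294457e-05,  2.41961307e-04,
         1.35960656e-03],
       [-2.24449360e-04, -3.08118150e-01,  9.51348073e-01,
        -1.26342011e-01],
       [ 0.00000000e+00,  0.00000000e+00,  0.00000000e+00,
         1.00000000e+00]])}
```

View pics/scene0.png

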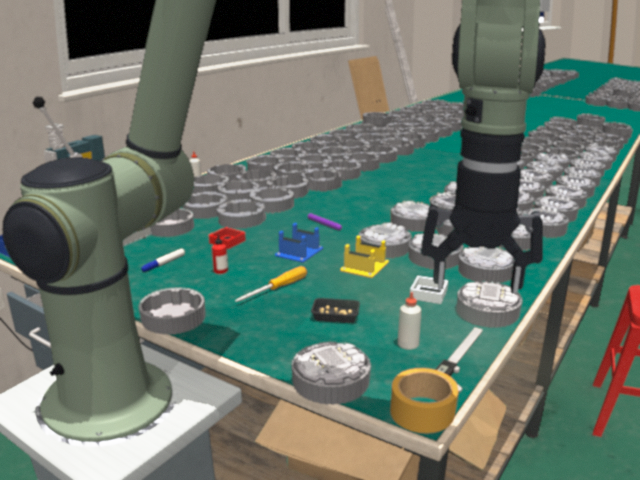

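View pics/side0.png

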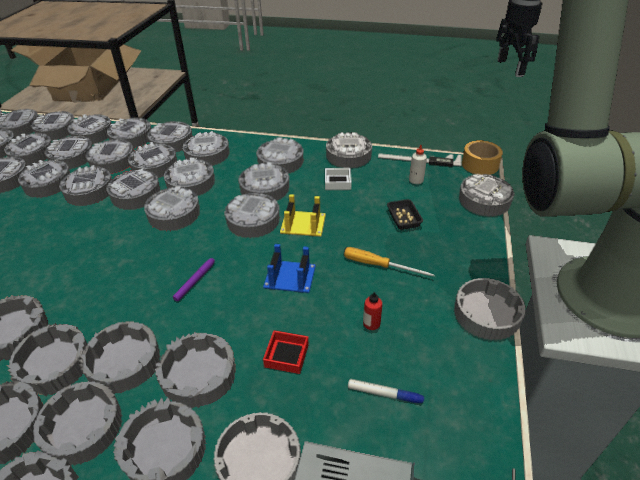

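Candidates, in the side view:
- **Red bottle:** (373,312).
- **White bottle:** (418,166). The far-left lookalike, at (195,160) in the scene view, is rejected.
- **Screwdriver:** yellow grip at (367,259). The black-handled tool at (440,160) is rejected.
- **Marker:** white and blue at (385,392). The purple one at (195,280) is rejected.
- **Cups:** red at (286,351) and white at (338,178).
- **Rests:** yellow at (303,220) and blue at (290,275).
- **Tray:** (405,215).

```bash
cat > h.py <<'E'
from rig import *
import cv2, numpy as np
from scipy.spatial.transform import Rotation as R
def cam(n,s=None):
    c=get_calibration(n)
    if n=="wrist":
        s=s or observe(); q=s["tcp_rot"]; T=np.eye(4)
        T[:3,:3]=R.from_quat([q[1],q[2],q[3],q[0]]).as_matrix(); T[:3,3]=s["position"]
        W=T@c["tool_from_camera"]
    else: W=np.linalg.inv(c["view"])
    return c["camera_matrix"],c["D"],W
def pts(C,px,z):
    K,D,W=C
    p=cv2.undistortPoints(np.array(px,float).reshape(-1,1,2),K,D).reshape(-1,2)
    d=np.c_[p,np.ones(len(p))]@W[:3,:3].T; o=W[:3,3]
    return o+d*((z-o[2])/d[:,2])[:,None]
def mask(img,lo,hi):
    return cv2.inRange(cv2.cvtColor(img,cv2.COLOR_RGB2HSV),np.array(lo),np.array(hi))
def comps(m,amin=40):
    cs,_=cv2.findContours(m,cv2.RETR_EXTERNAL,cv2.CHAIN_APPROX_NONE)
    return [c.reshape(-1,2) for c in sorted(cs,key=cv2.contourArea)[::-1] if cv2.contourArea(c)>amin]
def rect(C,c,z):
    P=pts(C,c,z)[:,:2]; (x,y),(w,h),a=cv2.minAreaRect((P*1000).astype(np.float32))
    return np.round([x,y,w,h,a],1)
E
python3 - <<'E'
from h import *
C=cam("side"); img=grab_frame("side")
M={"red":([0,150,80],[8,255,255],.012),"red2":([172,150,80],[180,255,255],.012),"yel":([18,140,90],[32,255,255],.013),"blue":([108,150,60],[125,255,255],.006),"white":([0,0,170],[180,40,255],.0085)}
for k,(lo,hi,z) in M.items():
    for c in comps(mask(img,lo,hi)):
        x,y=c.mean(0)
        if y<130 or x<160: continue
        print(k,c.min(0),c.max(0),rect(C,c,z))
print("wb base",pts(C,[[418,184]],0),"rb base",pts(C,[[372,329]],0),"tray",pts(C,[[405,215]],.02))
E
python3 - <<'E'
import cv2
i=cv2.imread('pics/side0.png')[140:415,250:450]
cv2.imwrite('pics/crop0.png',cv2.resize(i,None,fx=2.1,fy=2.1))
E
```

```text
red [263 331] [307 373] [602.9 269.2  80.3  69.8  90. ]
red [365 297] [381 329] [463.1 151.   31.1  78.3   7.2]
yel [280 209] [324 235] [660.3 -85.2  98.1  89.4   5.3]
yel [465 140] [501 173] [ 242.  -456.5  172.3   98.6   89.8]
yel [344 247] [389 266] [498.5   2.   35.  100.1  78.9]
blue [264 254] [314 291] [648.6  71.9  97.8 101.3   3.6]
blue [397 390] [423 402] [378.1 311.2  18.   42.8  86.8]
white [223 427] [297 479] [591.9 454.7 112.1  81.4  12.6]
white [544 336] [639 361] [6.340e+01 1.425e+02 1.737e+02 5.040e+01 1.000e-01]
white [462 292] [495 326] [269.5  97.4  55.4  85.3   9.8]
white [333 133] [365 153] [ 615.9 -461.7   91.7  111.1   11.1]
white [558 239] [594 257] [  48.2 -119.4   78.6   54.7    0.3]
white [349 380] [396 395] [441.7 308.4  13.4  80.7  87.8]
white [521 409] [531 470] [194.2 349.5   9.2 101.    2.7]
white [516 349] [525 401] [197.1 232.4   9.2 103.9   0.8]
white [379 154] [410 159] [ 480.8 -413.    86.    13.3    0.5]
white [173 168] [185 181] [1033.9 -215.1   20.3   73.8   53.2]
white [221 415] [253 436] [643.9 419.2  56.1  13.7  42.9]
wb base [[ 0.40820319 -0.3071248   0.        ]] rb base [[0.45976777 0.18040372 0.        ]] tray [[ 0.42954926 -0.14756335  0.02      ]]
```

View pics/crop0.png

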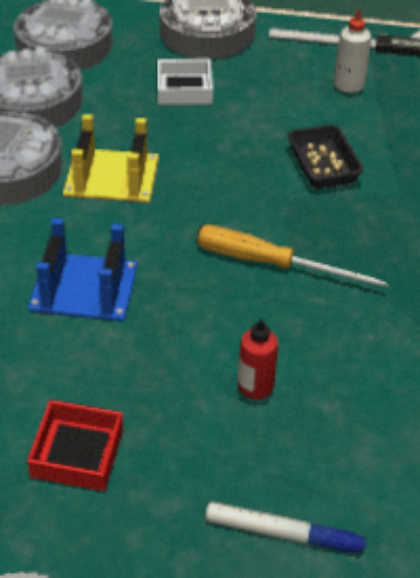

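The crop confirms the choices: red bottle, screwdriver, marker, tray and white bottle in the near row. The saddles are separated along about world x, so the tools will lie along about x. Next I'll take overhead wrist looks.

Request:
jog_arm([
  [[8.5,10,-4,-2,0.1],[8.5,20,-8,-4,0.2],[8.5,30,-12,-5,0.3],[8.5,39.5,-15.7,-5,0.416],[8.5,39.5,-15.7,-5,0.416],[8.5,39.5,-15.7,-5,0.416],[8.5,39.5,-15.7,-5,0.416],[8.5,39.5,-15.7,-5,0.416],[8.5,39.5,-15.7,-5,0.416],[8.5,39.5,-15.7,-5,0.416]],
])

```text
time: 1.4
position: [0.5192, -0.2009, 0.298]
tcp_rot: [-0.0, 1.0, -0.001, -0.0]
contact_force: [-0.6, -0.5, 0.5]
width: 0.0849
gripper_force: 0.0
```

Run:
```python
from h import *
import pickle
s=observe(); print(s["time"],s["position"],s["tcp_rot"],s["joint_positions"])
im=grab_frame("wrist"); cv2.imwrite("pics/w1.png",im[:,:,::-1]); pickle.dump((s,im),open("w1.pkl","wb"))
```

```text
1.4 [ 0.51920185 -0.20089943  0.2980362 ] [-5.05277982e-05  9.99999402e-01 -1.02532448e-03 -3.77133734e-04] [-5.01646793e-01  3.12216158e-01 -8.40948031e-02  1.17519558e+00
 -2.73371868e-04  2.64199661e+00]
```

View pics/w1.png

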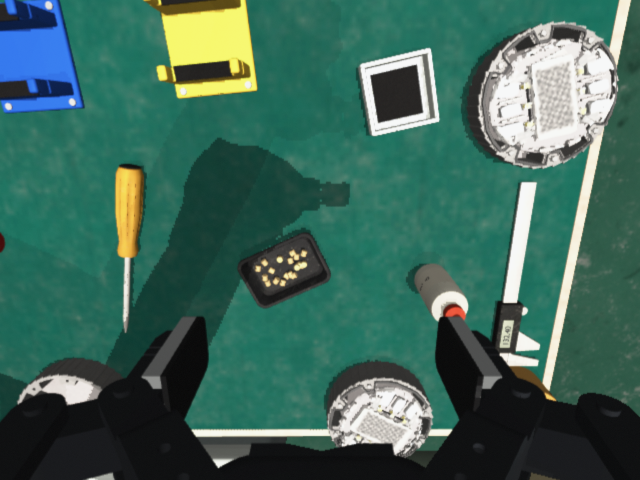

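The wrist view shows the white cup (400,92), white bottle shoulder (449,303), tray (284,270), screwdriver grip (128,210) and the near corners of the yellow rest's foot at (179,97) and (256,90). I'll convert these to positions.

Run:
```python
from h import *
import pickle
s,im=pickle.load(open("w1.pkl","rb")); C=cam("wrist",s)
f=lambda p,z:np.round(pts(C,p,z)[:,:2]*1000,0).tolist()
print("wcup rim",f([[359,63],[431,49],[439,124],[371,136]],.024),f([[359,63],[431,49],[439,124],[371,136]],.0))
print("pad",f([[398,93]],.004))
print("shoulder",f([[449,303]],.083),"noz",f([[454,313]],.105),"base",f([[428,275]],0.01))
print("yfoot near corners",f([[179,97],[256,90],[247,2]],.006))
print("saddle blocks near top",f([[160,74],[241,67]],.059))
print("tray",f([[284,270]],.011))
for c in comps(mask(im,[15,120,90],[32,255,255]),200): print("yel",c.min(0),c.max(0),rect(C,c,.018))
print("blade tip",f([[126,331]],.013),"grip ends",f([[131,166],[128,256]],.02))
```

```text
wcup rim [[642.0, -237.0], [654.0, -302.0], [588.0, -316.0], [577.0, -251.0]] [[645.0, -239.0], [657.0, -308.0], [587.0, -322.0], [576.0, -253.0]]
pad [[617.0, -278.0]]
shoulder [[427.0, -323.0]] noz [[428.0, -321.0]] base [[425.0, -322.0]]
yfoot near corners [[614.0, -62.0], [620.0, -138.0], [696.0, -134.0]]
saddle blocks near top [[630.0, -66.0], [635.0, -135.0]]
tray [[432.0, -160.0]]
yel [144   0] [257  98] [656.4 -92.2  84.2  91.8   4.7]
yel [115 167] [142 257] [ 4.978e+02 -2.000e-01  2.780e+01  9.810e+01  8.080e+01]
yel [511 367] [555 400] [ 288.1 -459.9   77.2   13.5   50.8]
blade tip [[356.0, 26.0]] grip ends [[548.0, -11.0], [452.0, 6.0]]
```

Request:
jog_arm([
  [[6.2,-5,6,0,0],[6.2,-9.2,12.1,0,0],[6.2,-9.2,12.1,0,0],[6.2,-9.2,12.1,4,0],[6.2,-9.2,12.1,9,0],[6.2,-9.2,12.1,13,0],[6.2,-9.2,12.1,17,0],[6.2,-9.2,12.1,20.5,0],[6.2,-9.2,12.1,23,0],[6.2,-9.2,12.1,24,0],[6.2,-9.2,12.1,24,0],[2,-9.2,12.1,24,0],[2,-9.2,12.1,24,0],[2,-9.2,12.1,24,0],[2,-9.2,12.1,24,0],[2,-9.2,12.1,24,0],[2,-9.2,12.1,24,0]],
], grip_force=30)

```text
time: 3.58
position: [0.4291, -0.3221, 0.0596]
tcp_rot: [0.001, 1.0, -0.0, 0.001]
contact_force: [1.4, -1.8, 7.4]
width: 0.0362
gripper_force: 29.0
```

Request:
jog_arm([
  [[2,0,0,-1.5,0],[2,0,0,-4,0],[2,0,0,-7,0],[2,0,0,-9,0],[2,3,-0.7,-9,0],[2,7,-1.7,-9,0],[2,11,-2.7,-9,0],[2,15,-3.6,-9,0],[2,17.5,-4.2,-9,0],[2,18.6,-4.5,-9,0],[2,18.6,-4.5,-9,0],[2,18.6,-4.5,-7,0],[2,18.6,-4.5,-5,0],[2,18.6,-4.5,-4,0],[2,18.6,-4.5,-4,0]],
])

```text
time: 5.45
position: [0.6129, -0.276, 0.0978]
tcp_rot: [-0.0, 1.0, -0.0, -0.001]
contact_force: [-0.9, -0.1, -1.6]
width: 0.0355
gripper_force: 29.5
```

Run:
```python
from h import *
s=observe(); print(s["time"],s["position"],s["width"])
im=grab_frame("wrist"); cv2.imwrite("pics/w2.png",im[:,:,::-1])
```

```text
5.45 [ 0.61287303 -0.27603958  0.09777124] 0.03546742296216167
```

View pics/w2.png

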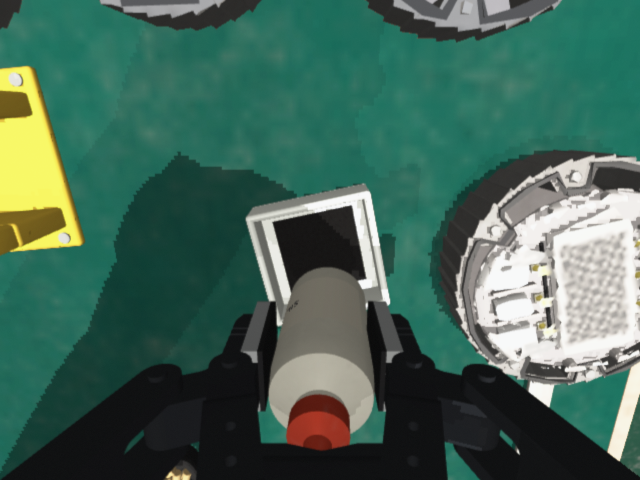

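The bottle hangs over the cup, whose far rim corners are at (248,212) and (370,187). Checking the cup centre.

Run:
```python
from h import *
C=cam("wrist"); p=pts(C,[[248,212],[370,187],[389,303]],.024)[:,:2]*1000
print(p.round(0),((p[0]+p[2])/2).round(0), "bottle far edge",pts(C,[[328,268]],.038).round(3))
```

```text
[[ 644. -240.]
 [ 657. -302.]
 [ 592. -315.]] [ 618. -278.] bottle far edge [[ 0.619 -0.281  0.038]]
```

Run:
```python
from h import *
C=cam("wrist"); 
print(C[2][:3,3],pts(C,[[322,388]],.121).round(3),pts(C,[[319,425]],.143).round(3))
for z in(.03,.038,.045): print(pts(C,[[325,268]],z).round(3))
def proj(P):
    K,D,W=C; q=np.linalg.inv(W)@np.r_[P,1]; return cv2.projectPoints(q[:3].reshape(1,3),np.zeros(3),np.zeros(3),K,D)[0].ravel().round(0)
print(proj([.632,-.276,.038]),proj([.613,-.276,.121]),proj([.613,-.276,.143]),proj([.632,-.276,.121]))
```

```text
[ 0.69301122 -0.27773922  0.22490904] [[ 0.612 -0.278  0.121]] [[ 0.618 -0.277  0.143]]
[[ 0.616 -0.28   0.03 ]]
[[ 0.619 -0.279  0.038]]
[[ 0.622 -0.279  0.045]]
[318. 243.] [316. 384.] [315. 440.] [316. 330.]
```

Run:
```python
from h import *
im=grab_frame("side"); cv2.imwrite("pics/s2.png",cv2.resize(im[90:240,260:420,::-1],None,fx=4,fy=4))
```

```text
(no output)
```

View pics/s2.png

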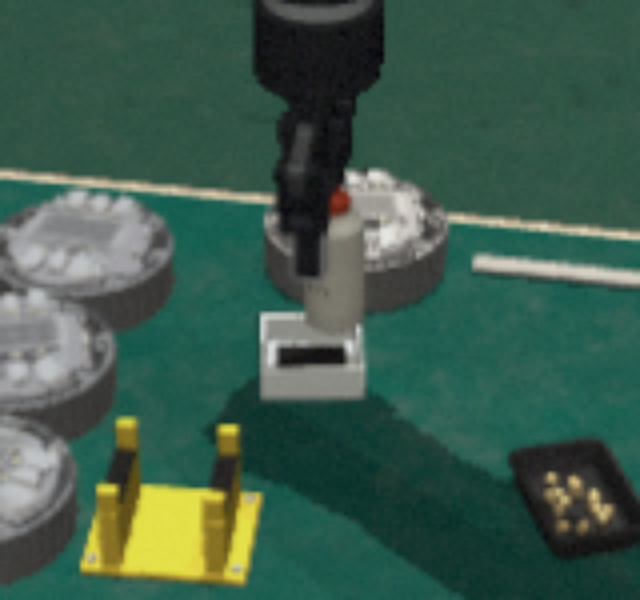

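Run:
```python
from h import *
C=cam("side"); print(C[2][:3,3])
print(pts(C,[[343.3,168]],.038).round(3),pts(C,[[345,141]],.135).round(3),pts(C,[[310/4+260,265/4+90]],.085).round(3))
def proj(P,C):
    K,D,W=C; q=np.linalg.inv(W)@np.r_[P,1]; return cv2.projectPoints(q[:3].reshape(1,3),np.zeros(3),np.zeros(3),K,D)[0].ravel().round(1)
for P in([.6,-.277,.038],[.6,-.277,.143],[.613,-.277,.038],[.617,-.277,.024],[.613,-.255,.085]): print(P,((proj(P,C)-[260,90])*4).round())
```

```text
[0.42034898 0.76093631 0.73871712]
[[ 0.601 -0.286  0.038]] [[ 0.593 -0.256  0.135]] [[ 0.612 -0.264  0.085]]
[0.6, -0.277, 0.038] [332. 320.]
[0.6, -0.277, 0.143] [334. 173.]
[0.613, -0.277, 0.038] [312. 318.]
[0.617, -0.277, 0.024] [305. 335.]
[0.613, -0.255, 0.085] [306. 273.]
```

The side crop shows the bottle upright but about 13 mm off-centre in the grip, toward the robot (base at x≈0.600). I'll shift +x to compensate and lower it.

Request:
jog_arm([
  [[2,1,0,0,0],[2,1.6,0.1,0,0],[2,1.6,0.1,1,0],[2,1.6,0.1,2,0],[2,1.6,0.1,2.8,0],[2,1.6,0.1,3.2,0],[2,1.6,0.1,3.4,0],[2,1.6,0.1,3.4,0]],
])

```text
time: 6.55
position: [0.6301, -0.2771, 0.0643]
tcp_rot: [0.0, 1.0, -0.0, 0.0]
contact_force: [-0.4, -0.7, -1.4]
width: 0.0361
gripper_force: 29.5
```

Run:
```python
from h import *
im=grab_frame("side"); a=cv2.resize(im[110:210,280:400,::-1],None,fx=4,fy=4)
cv2.imwrite("pics/s3.png",a)
```

```text
(no output)
```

View pics/s3.png

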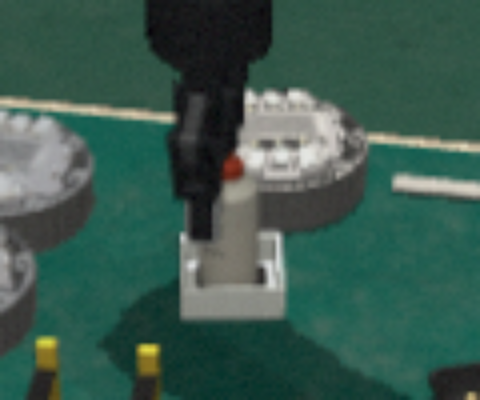

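It stands inside the cup, centred: bottle (230,240), cup centre about (233,270). I'll release, rise and go to the screwdriver with a half turn, because of the j6 range.

Request:
jog_arm([
  [[5,0,0,0,0],[5.8,0,0,0,0],[5.8,0,0,0,0],[5.8,0,0,-3,0],[5.8,0,0,-7,0],[5.8,0,0,-13.6,0],[5.8,0,0,-13.6,-0.18],[5.8,-2,-5,-13.6,-0.36],[5.8,-4,-10,-13.6,-0.54],[5.8,-6,-15,-13.6,-0.72],[5.8,-10,-20,-13.6,-0.9],[5.8,-13,-25,-13.6,-1.08],[5.8,-13.1,-27.6,-13.6,-1.26],[5.8,-13.1,-27.6,-13.6,-1.44],[5.8,-13.1,-27.6,-13.6,-1.62],[5.8,-13.1,-27.6,-13.6,-1.8],[5.8,-13.1,-27.6,-13.6,-1.98],[5.8,-13.1,-27.6,-13.6,-2.16],[5.8,-13.1,-27.6,-13.6,-2.34],[5.8,-13.1,-27.6,-13.6,-2.52]],
])

```text
time: 9.1
position: [0.4992, -0.001, 0.2005]
tcp_rot: [0.0, 0.303, 0.953, 0.0]
contact_force: [-0.2, 0.8, -0.5]
width: 0.0582
gripper_force: 0.0
```

Request:
jog_arm([
  [[6,0,0,0,-0.18],[6,0,0,0,-0.36],[6,0,0,0,-0.45],[6,0,0,0,-0.45],[6,0,0,0,-0.45]],
])

```text
time: 9.72
position: [0.4992, -0.001, 0.2004]
tcp_rot: [0.0, 0.086, 0.996, -0.0]
contact_force: [-0.6, -0.2, -1.0]
width: 0.0598
gripper_force: 0.0
```

Run:
```python
from h import *
s=observe(); print(s["time"],s["position"],s["tcp_rot"],s["joint_positions"])
im=grab_frame("wrist"); cv2.imwrite("pics/w3.png",im[:,:,::-1]); C=cam("wrist",s)
R_=C[2]
for c in comps(mask(im,[15,120,90],[32,255,255]),200): print("yel",c.min(0),c.max(0),rect(C,c,.016))
```

```text
9.725 [ 0.49915227 -0.00097113  0.20039912] [ 1.02529069e-04  8.64397641e-02  9.96257074e-01 -8.80979919e-06] [-1.49932192e-01  2.72558427e-01 -3.98236629e-01  8.99795508e-01
 -4.59542643e-06  2.31633519e-02]
yel [225 341] [308 446] [665.7 -88.8 117.7  76.8   3.1]
yel [311 154] [341 274] [500.7   1.6  24.7  99.1  79.6]
```

View pics/w3.png

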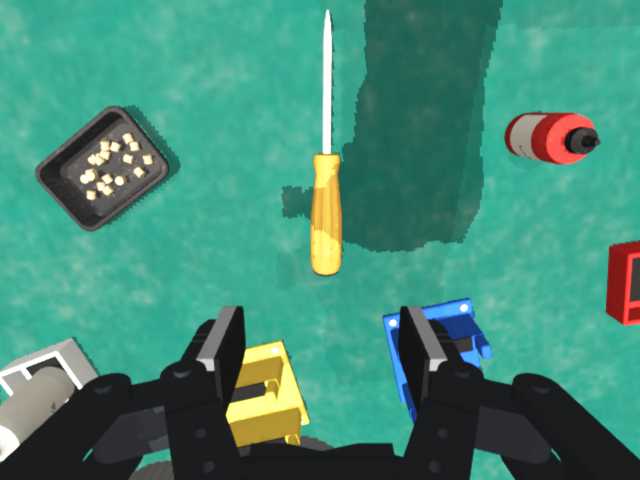

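The close view shows the grip (326,213) between the jaws, with the white bottle standing in its cup at lower left. I'll grasp, and meanwhile measure the other items from this picture.

Request:
jog_arm([
  [[6,0,0.3,4,0],[6,0,0.3,9,0],[6,0,0.3,13,0],[6,0,0.3,16,0],[6,0,0.3,17.5,0],[6,0,0.3,18,0],[6,0,0.3,18,0],[1,0,0.3,18,0],[1,0,0.3,18,0],[1,0,0.3,18,0],[1,0,0.3,18,0],[1,0,0.3,18,0],[1,0,0.3,18,0],[1,0,0.3,16,0],[1,0,0.3,12,0],[1,0,0.3,8,0],[1,0,0.3,8,0]],
], grip_force=50)

```text
time: 11.9
position: [0.502, 0.0017, 0.1233]
tcp_rot: [0.003, 0.086, 0.996, -0.0]
contact_force: [-0.1, -0.3, -1.9]
width: 0.0246
gripper_force: 49.8
```

Run:
```python
from h import *
s=dict(position=np.array([.49915,-.00097,.2004]),tcp_rot=np.array([.0001,.08644,.99626,0])); C=cam("wrist",s)
f=lambda p,z:np.round(pts(C,p,z)[:,:2]*1000,0).tolist()
print("yfoot NL corner",f([[282,342]],.006)); print("bfoot near",f([[385,317],[470,299]],.006))
print("red: shoulder",f([[569,139]],.07),"noz tip",f([[597,142]],.088),"nozbase",f([[580,141]],.07))
print("rcup corner",f([[609,247],[607,322]],.024),f([[609,247],[607,322]],.0))
```

```text
yfoot NL corner [[613.0, -59.0]]
bfoot near [[604.0, 38.0], [599.0, 114.0]]
red: shoulder [[464.0, 161.0]] noz tip [[465.0, 166.0]] nozbase [[466.0, 168.0]]
rcup corner [[562.0, 221.0], [631.0, 222.0]] [[573.0, 237.0], [648.0, 239.0]]
```

Request:
jog_arm([
  [[1,-3,-1,0,0],[1,-7,-2.7,0,-0.1],[1,-11,-4.2,0,-0.2],[1,-15,-5.7,0,-0.25],[1,-17.7,-6.8,0,-0.25],[1,-17.7,-6.8,0,-0.25],[1,-17.7,-6.8,0,-0.25],[1,-17.7,-6.8,1.5,-0.25],[1,-17.7,-6.8,1.5,-0.25]],
])

```text
time: 13.02
position: [0.6605, -0.0944, 0.1033]
tcp_rot: [-0.002, -0.039, 0.999, 0.001]
contact_force: [-0.1, 0.4, -1.5]
width: 0.0242
gripper_force: 49.8
```

Run:
```python
from h import *
s=observe(); print(s["position"],s["tcp_rot"])
im=grab_frame("wrist"); cv2.imwrite("pics/w4.png",im[:,:,::-1])
im=grab_frame("side"); cv2.imwrite("pics/s4.png",im[:,:,::-1])
a=cv2.resize(im[120:300,240:460,::-1],(330,270)); b=cv2.resize(cv2.imread("pics/w4.png"),(460,345))
o=np.zeros((345,790,3),np.uint8); o[:,:460]=b; o[:270,460:]=a; cv2.imwrite("pics/j4.png",o)
```

```text
[ 0.66046469 -0.09437383  0.10328509] [-1.83662875e-03 -3.93616227e-02  9.99223185e-01  5.62725186e-04]
```

View pics/j4.png

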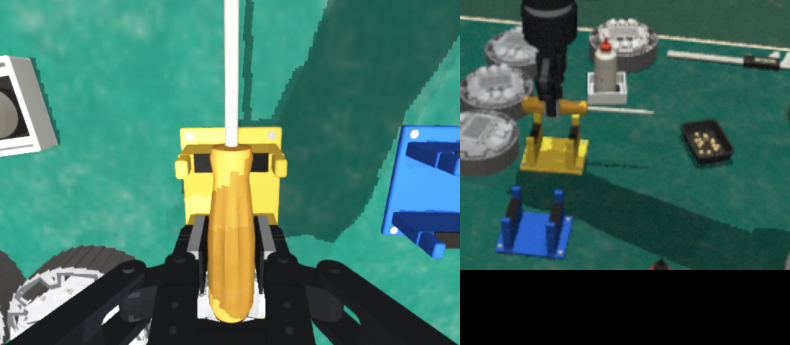

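The screwdriver is aligned above the rest, and the foot's near corners are visible at (252,180) and (391,177). Checking the centre.

Run:
```python
from h import *
C=cam("wrist"); p=pts(C,[[252,179.5],[391,176.7]],.006)[:,:2]*1000; print(p.round(0))
d=p[1]-p[0]; n=np.array([d[1],-d[0]])/np.hypot(*d); print("centre",(p.mean(0)+48*n).round(0),np.arctan2(n[1],n[0]))
print("blue",pts(C,[[562,175],[534,324]],.006).round(3), "grip front",pts(C,[[321,208]],.096+.008).round(3))
```

```text
[[ 622. -139.]
 [ 614.  -61.]]
centre [666. -95.] 0.09876598348598038
blue [[0.606 0.035 0.006]
 [0.7   0.042 0.006]] grip front [[ 0.613 -0.1    0.104]]
```

Request:
jog_arm([
  [[1,-0.4,0,1,0],[1,-0.4,0,2,0],[1,-0.4,0,3,0],[1,-0.4,0,3.5,0],[1,-0.4,0,3.8,0],[1,-0.4,0,3.8,0],[1,-0.4,0,3.8,0]],
])

```text
time: 14.0
position: [0.6667, -0.0951, 0.0677]
tcp_rot: [0.0, -0.039, 0.999, -0.0]
contact_force: [-0.1, -0.3, -2.4]
width: 0.0246
gripper_force: 49.8
```

Request:
jog_arm([
  [[1,0,0,0.2,0],[1,0,0,0.3,0],[1,0,0,0.3,0],[2.8,0,0,0.3,0],[3.5,0,0,0.3,0],[4.5,0,0,0.3,0],[4.5,0,0,0.3,0],[4.5,0,0,-3,0],[4.5,0,0,-9,0],[4.5,0,0,-15,0],[4.5,0,0,-18,0],[4.5,0,0,-18,0]],
])

```text
time: 15.5
position: [0.6681, -0.0954, 0.2507]
tcp_rot: [0.003, -0.039, 0.999, -0.001]
contact_force: [0.2, -0.1, -0.5]
width: 0.0444
gripper_force: 0.0
```

Run:
```python
from h import *
s=observe(); print(s["position"],s["tcp_rot"])
im=grab_frame("wrist"); C=cam("wrist",s)
for c in comps(mask(im,[15,120,90],[21,255,255]),200): print("or",c.min(0),c.max(0),rect(C,c,.06))
im=grab_frame("side"); 
a=cv2.resize(im[100:420,200:460,::-1],None,fx=1.5,fy=1.5); b=cv2.resize(cv2.imread("pics/w4.png"),(460,345))
cv2.imwrite("pics/s5.png",a)
```

```text
[ 0.66809503 -0.09536514  0.25068753] [ 2.99046450e-03 -3.91124536e-02  9.99229931e-01 -9.04116057e-04]
or [306 148] [338 268] [666.6 -96.2 100.3  26.4   2.5]
```

View pics/s5.png

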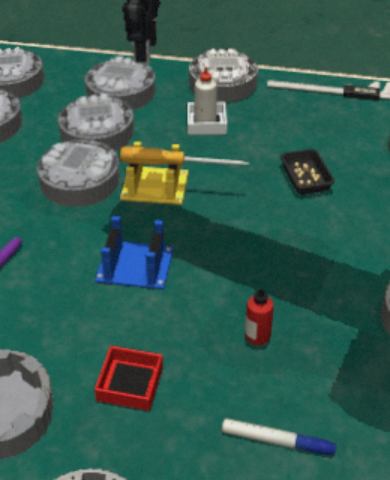

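The screwdriver lies level on the yellow rest, and the white bottle stands in its cup at (205,110). Next is the red bottle at (258,320) in this crop.

Request:
jog_arm([
  [[6,4,5,0,0],[6,8,10,0,0.08],[6,12,16,0,0.08],[6,16,22,0,0.08],[6,18.2,27.3,3,0.08],[6,18.2,27.3,5,0.08],[6,18.2,27.3,5,0.08],[6,18.2,27.3,5,0.08]],
])

```text
time: 16.6
position: [0.4637, 0.1625, 0.1969]
tcp_rot: [-0.001, 0.001, 1.0, -0.0]
contact_force: [0.4, -0.1, 0.1]
width: 0.06
gripper_force: 0.0
```

Run:
```python
from h import *
s=observe(); print(s["time"],s["position"],s["tcp_rot"])
im=grab_frame("wrist"); cv2.imwrite("pics/w6.png",im[:,:,::-1]); C=cam("wrist",s)
hs=mask(im,[0,150,60],[8,255,255])|mask(im,[172,150,60],[180,255,255])
for c in comps(hs,200): print("red",c.min(0),c.max(0),rect(C,c,.07))
for c in comps(mask(im,[108,150,50],[128,255,255]),200): print("blue",c.min(0),c.max(0),rect(C,c,.008))
for c in comps(mask(im,[0,0,180],[180,40,255]),300): print("white",c.min(0),c.max(0),rect(C,c,.012))
```

```text
16.6 [0.46374633 0.16248382 0.19685837] [-5.28626233e-04  1.09710137e-03  9.99999212e-01 -3.04508089e-04]
red [306 196] [351 256] [456.4 165.8  29.9  41.   89.9]
red [446 329] [484 370] [546.9 269.6  44.4  20.2  31.9]
red [400 368] [414 403] [582.1 223.5  33.4   7.   18.3]
blue [225 356] [280 452] [652.4  92.8 110.1  51.9   3.6]
blue [507  74] [537 136] [380.2 312.1  17.9  43.9  87.6]
white [604 327] [639 428] [623.3 438.3 113.9  31.5  13.7]
white [490 137] [528 241] [443.9 307.8  16.6  82.7  87.3]
white [470 455] [514 479] [723.4 333.3  45.3  31.   89.9]
```

View pics/w6.png

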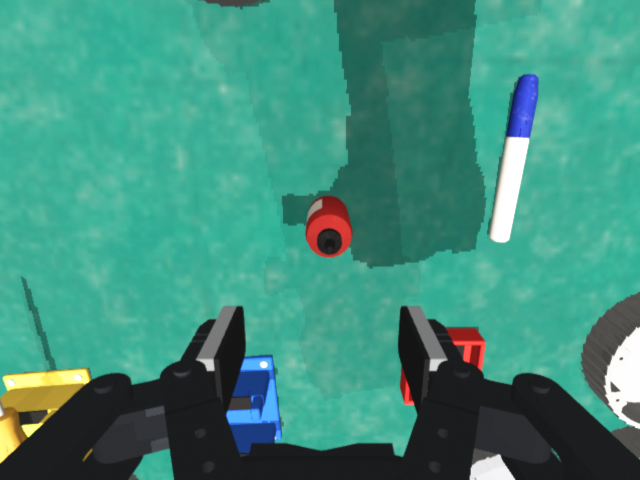

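The red bottle is nearly end-on at nozzle (329,241), the marker runs (530,76)–(499,240), and the cup and blue rest are partly visible.

Run:
```python
from h import *
s=dict(position=np.array([.46375,.16248,.19686]),tcp_rot=np.array([-.0005,.0011,1,-.0003])); C=cam("wrist",s)
f=lambda p,z:np.round(pts(C,p,z)[:,:2]*1000,0).tolist()
print("nozzle base",f([[329,240]],.072),"noz top",f([[330,246]],.088),"far shoulder edge",f([[330,256]],.068),"near base edge",f([[326,196]],.0),"sides",f([[306,222],[351,228]],.05))
print("marker",f([[530,75],[499,241]],.0085))
print("rcup",f([[483,329],[484,369],[447,329]],.024))
print("blue near corner",f([[273,356]],.006))
# side-view red cup rim corners
Cs=cam("side"); im=grab_frame("side")
hs=mask(im,[0,150,60],[8,255,255])|mask(im,[172,150,60],[180,255,255])
for c in comps(hs,60):
    r=cv2.approxPolyDP(cv2.convexHull(c),4,True).reshape(-1,2); print(r.tolist(),(pts(Cs,r,.024)*1000)[:,:2].round(0).tolist())
```

```text
nozzle base [[465.0, 166.0]] noz top [[464.0, 166.0]] far shoulder edge [[478.0, 167.0]] near base edge [[450.0, 165.0]] sides [[459.0, 150.0], [463.0, 182.0]]
marker [[359.0, 313.0], [486.0, 308.0]]
rcup [[560.0, 298.0], [599.0, 304.0], [560.0, 267.0]]
blue near corner [[598.0, 116.0]]
[[273, 331], [307, 336], [299, 373], [264, 365]] [[633.0, 240.0], [570.0, 239.0], [566.0, 316.0], [628.0, 314.0]]
[[378, 298], [379, 325], [369, 329], [363, 323], [365, 302]] [[458.0, 123.0], [447.0, 188.0], [464.0, 200.0], [477.0, 189.0], [481.0, 138.0]]
```

Request:
jog_arm([
  [[6,0,0.35,0,0],[6,0,0.35,4,0],[6,0,0.35,8,0],[6,0,0.35,11.5,0],[6,0,0.35,14,0],[6,0,0.35,15.2,0],[6,0,0.35,15.2,0],[2,0,0.35,15.2,0],[2,0,0.35,15.2,0],[2,0,0.35,15.2,0],[2,0,0.35,15.2,0],[2,0,0.35,15.2,0],[2,0,0.35,15.2,0]],
], grip_force=30)

```text
time: 18.32
position: [0.4647, 0.1668, 0.0465]
tcp_rot: [0.001, 0.001, 1.0, 0.0]
contact_force: [-1.1, 0.1, 7.5]
width: 0.0314
gripper_force: 30.1
```

Request:
jog_arm([
  [[2,0,0,-1.5,0],[2,0,0,-4,0],[2,0,0,-6,0],[2,0,0,-7,0],[2,-3,2,-7,0],[2,-7,5,-7,0],[2,-11,8,-7,0],[2,-13,10.2,-7,0],[2,-13,10.2,-7,0],[2,-13,10.2,-5,0],[2,-13,10.2,-4,0],[2,-13,10.2,-4,0]],
])

```text
time: 19.82
position: [0.5925, 0.2675, 0.0843]
tcp_rot: [-0.001, 0.001, 1.0, -0.0]
contact_force: [0.3, -0.1, 0.0]
width: 0.0311
gripper_force: 30.0
```

Run:
```python
from h import *
s=observe(); print(s["time"],s["position"],s["tcp_rot"])
im=grab_frame("wrist"); cv2.imwrite("pics/w7.png",im[:,:,::-1])
sd=grab_frame("side"); a=cv2.resize(sd[270:390,230:350,::-1],(330,330)); b=cv2.resize(im[:,:,::-1],(460,345))
o=np.zeros((345,790,3),np.uint8); o[:,:460]=b; o[:330,460:]=a; cv2.imwrite("pics/j7.png",o)
```

```text
19.825 [0.59248263 0.2674755  0.08432303] [-1.32777763e-03  1.06860050e-03  9.99998427e-01 -4.90223449e-04]
```

View pics/j7.png

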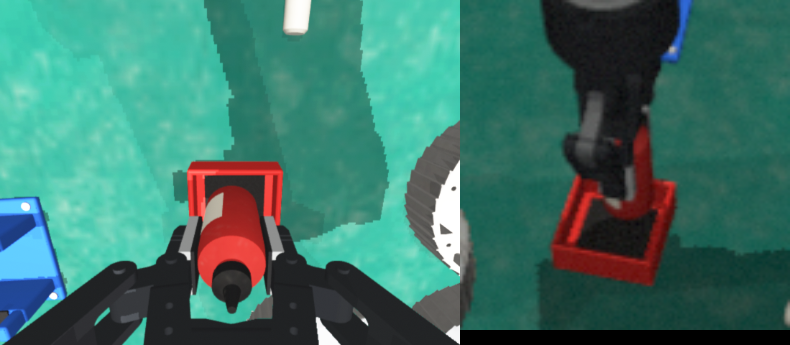

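Run:
```python
from h import *
C=cam("wrist"); f=lambda p,z:np.round(pts(C,p,z)[:,:2]*1000,0).tolist()
print("rim near",f([[262,241],[392,241]],.024),"base near",f([[263,225],[390,225]],0),"bottle near base edge",f([[323,259]],.038))
print("blue",f([[53,275],[89,414]],.006))
Cs=cam("side"); k=120/330
q=lambda x,y:[230+(x-460)*k,270+y*k]
print("side rim",(pts(Cs,[q(577,178),q(676,184),q(659,260),q(555,252)],.024)*1000).round(0)[:,:2].tolist(),"bottle base",(pts(Cs,[q(628,211)],.038)*1000).round(0))
```

```text
rim near [[575.0, 237.0], [576.0, 302.0]] base near [[574.0, 234.0], [574.0, 304.0]] bottle near base edge [[580.0, 267.0]]
blue [[601.0, 117.0], [696.0, 120.0]]
side rim [[632.0, 249.0], [567.0, 240.0], [564.0, 299.0], [629.0, 307.0]] bottle base [[589. 277.  38.]]
```

The cup's near rim is at x≈0.575, so its centre is about 11 mm beyond the bottle. I'll shift, lower and check.

Request:
jog_arm([
  [[2,-0.6,0.2,0,0],[2,-1.1,0.4,0,0],[2,-1.1,0.4,0,0],[2,-1.1,0.4,1,0],[2,-1.1,0.4,2,0],[2,-1.1,0.4,2.8,0],[2,-1.1,0.4,3.3,0],[2,-1.1,0.4,3.5,0],[2,-1.1,0.4,3.5,0],[2,-1.1,0.4,3.5,0]],
])

```text
time: 21.18
position: [0.6049, 0.2722, 0.0506]
tcp_rot: [0.0, 0.001, 1.0, 0.0]
contact_force: [-1.2, -1.1, 1.9]
width: 0.0311
gripper_force: 30.2
```

Run:
```python
from h import *
im=grab_frame("wrist"); 
sd=grab_frame("side"); a=cv2.resize(sd[270:390,230:350,::-1],(330,330)); b=cv2.resize(im[:,:,::-1],(460,345))
o=np.zeros((345,790,3),np.uint8); o[:,:460]=b; o[:330,460:]=a; cv2.imwrite("pics/j8.png",o)
```

```text
(no output)
```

View pics/j8.png

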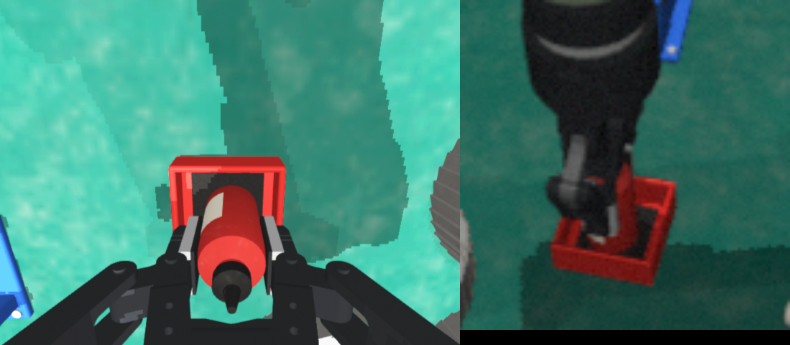

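The bottle is in the cup and centred. I'll release and go above the marker.

Request:
jog_arm([
  [[4,0,0,0,0],[5,0,0,0,0],[5,0,0,0,0],[5,0,0,-3,0],[5,0,0,-9,0],[5,0,0,-15,0],[5,5,1,-15,0],[5,11,2.3,-15,0.04],[5,16,3.3,-15,0.04],[5,18.3,3.8,-15,0.04],[5,18.3,3.8,-15,0.04],[5,18.3,3.8,-15,0.04]],
])

```text
time: 22.78
position: [0.423, 0.3107, 0.2006]
tcp_rot: [0.001, 0.021, 1.0, 0.0]
contact_force: [0.2, -0.5, 0.4]
width: 0.0502
gripper_force: 0.0
```

Run:
```python
from h import *
s=observe(); print(s["time"],s["position"],s["tcp_rot"])
im=grab_frame("wrist"); C=cam("wrist",s); cv2.imwrite("pics/w9.png",im[:,:,::-1])
m=mask(im,[108,150,50],[128,255,255])|mask(im,[0,0,150],[180,50,255])
for c in comps(m,300): print(c.min(0),c.max(0),rect(C,c,.0085))
```

```text
22.775 [0.42297938 0.31073435 0.20058493] [7.01916411e-04 2.09929148e-02 9.99779353e-01 2.26085994e-04]
[457 154] [639 411] [506.  546.  160.5 230.7  65.8]
[0 0] [75 79] [286.7 109.7  64.3  51.3  87.6]
[312 132] [332 286] [423.4 309.7  15.9 129.4  87.2]
[618 407] [639 467] [667.8 606.7  79.7  20.6  11.5]
```

Request:
jog_arm([
  [[5,0,-0.1,5,0],[5,0,-0.1,10,0],[5,0,-0.1,14,0],[5,0,-0.1,17,0],[5,0,-0.1,18,0],[5,0,-0.1,18,0],[5,0,-0.1,18,0],[0.5,0,-0.1,18,0],[0.5,0,-0.1,18,0],[0.5,0,-0.1,18,0],[0.5,0,-0.1,18,0],[0.5,0,-0.1,18,0],[0.5,0,-0.1,18,0],[0.5,0,-0.1,18,0]],
], grip_force=30)

```text
time: 24.58
position: [0.4225, 0.31, 0.0213]
tcp_rot: [0.001, 0.021, 1.0, 0.0]
contact_force: [-1.0, -0.6, 7.2]
width: 0.0157
gripper_force: 30.1
```

Request:
jog_arm([
  [[0.5,0,0,-2,0],[0.5,0,0,-6,0],[0.5,0,0,-11,0],[0.5,0,0,-13,0],[0.5,-4,-4,-13,0],[0.5,-8,-8,-13,-0.05],[0.5,-12,-12,-13,-0.1],[0.5,-16,-15.5,-13,-0.1],[0.5,-20,-19,-13,-0.1],[0.5,-23,-21.5,-13,-0.1],[0.5,-23.7,-22.2,-13,-0.1],[0.5,-23.7,-22.2,-13,-0.1],[0.5,-23.7,-22.2,-10,-0.1],[0.5,-23.7,-22.2,-8,-0.1],[0.5,-23.7,-22.2,-8,-0.1]],
])

```text
time: 26.45
position: [0.6467, 0.0793, 0.0987]
tcp_rot: [-0.002, -0.03, 1.0, 0.0]
contact_force: [0.7, -0.6, -0.3]
width: 0.016
gripper_force: 29.3
```

Run:
```python
from h import *
s=observe(); print(s["time"],s["position"],s["tcp_rot"])
im=grab_frame("wrist"); cv2.imwrite("pics/w10.png",im[:,:,::-1])
sd=grab_frame("side"); a=cv2.resize(sd[180:360,220:400,::-1],(330,330)); b=cv2.resize(im[:,:,::-1],(460,345))
o=np.zeros((345,790,3),np.uint8); o[:,:460]=b; o[:330,460:]=a; cv2.imwrite("pics/j10.png",o)
```

```text
26.45 [0.64667057 0.07930844 0.09868753] [-2.29075977e-03 -3.00524625e-02  9.99545674e-01  2.19505943e-04]
```

View pics/j10.png

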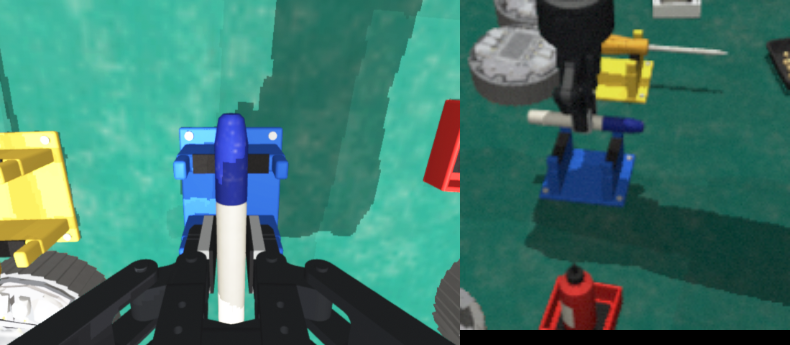

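The marker is level over the blue rest, whose near corners are at (249,180) and (391,180). The red bottle stands in its cup.

Run:
```python
from h import *
C=cam("wrist"); p=pts(C,[[249,179.5],[391,179.5]],.006)[:,:2]*1000
d=p[1]-p[0]; n=np.array([d[1],-d[0]])/np.hypot(*d); print(p.round(0),"centre",(p.mean(0)+48*n).round(0),np.arctan2(n[1],n[0]))
print("marker near end",pts(C,[[321,158]],.086).round(3))
```

```text
[[608.  35.]
 [603. 113.]] centre [653.  77.] 0.0596846750473515
marker near end [[0.585 0.074 0.086]]
```

Request:
jog_arm([
  [[0.5,-0.4,0,0,0],[0.5,-0.4,0,1.5,0],[0.5,-0.4,0,2.6,0],[0.5,-0.4,0,3.3,0],[0.5,-0.4,0,3.5,0],[0.5,-0.4,0,3.5,0],[0.5,-0.4,0,3.5,0],[1.9,-0.4,0,3.5,0],[2.4,-0.4,0,3.5,0],[3.5,-0.4,0,3.5,0],[3.5,-0.4,0,3.5,0],[3.5,-0.4,0,0,0],[3.5,-0.4,0,-6,0],[3.5,-0.4,0,-12,0],[3.5,-0.4,0,-16,0],[3.5,-0.4,0,-16,0],[3.5,-0.4,0,-16,0]],
])

```text
time: 28.68
position: [0.653, 0.0781, 0.2596]
tcp_rot: [-0.0, -0.029, 1.0, 0.0]
contact_force: [-0.0, 0.5, -0.8]
width: 0.035
gripper_force: 0.0
```

Run:
```python
from h import *
s=observe(); print(s["time"],s["position"])
im=grab_frame("wrist"); C=cam("wrist",s); sd=grab_frame("side")
m=mask(im,[112,150,30],[128,255,160])|mask(im,[0,0,150],[180,50,255])
for c in comps(m,300): print(c.min(0),c.max(0),rect(C,c,.0525))
a=cv2.resize(sd[120:380,240:430,::-1],(330,452)); b=cv2.resize(im[:,:,::-1],(460,345))
o=np.zeros((452,790,3),np.uint8); o[:345,:460]=b; o[:,460:]=a; cv2.imwrite("pics/j11.png",o)
```

```text
28.675 [0.65303501 0.07808517 0.25961048]
[ 87 265] [216 374] [770.2 -76.  114.4 120.3   2.1]
[519 249] [639 370] [739.3 322.3 129.1 109.6  17.1]
[  0 269] [ 86 381] [ 787.1 -179.3   80.   120.2   79.4]
[528 380] [639 476] [854.3 382.2 176.7  58.7  54.8]
[311 152] [330 279] [661.2  76.4 112.8  16.5   3.7]
[79 20] [108 155] [ 568.5 -107.1   98.6    8.5    2.9]
[165 442] [199 479] [942.4 -46.7  27.7  65.4  57.5]
```

View pics/j11.png

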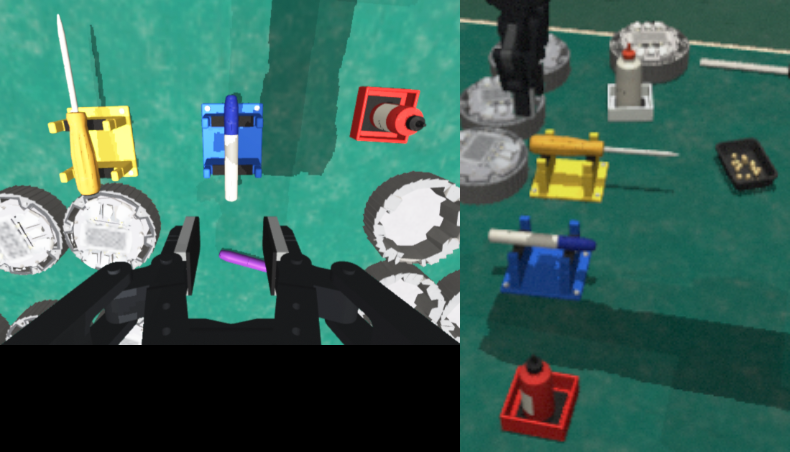

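The final picture shows all four in place. One last numeric check before hand-in.

Run:
```python
from h import *
C=cam("wrist"); k=640/460; f=lambda p,z:np.round(pts(C,np.array(p)*k,z)[:,:2]*1000,0)
print("marker ends",f([[232,95],[231,200]],.0525).tolist())
print("cup rim",f([[361,87],[357,139],[411,145],[418,91]],.024).mean(0),"base L edge",f([[374,117]],.004), "shoulder",f([[405,122]],.074))
print("foot",f([[203,103],[263,103]],.006).tolist())
Cs=cam("side"); q=lambda x,y:[240+(x-460)*190/330,120+y*260/452]
for n,P in(("red",[538,418]),("white",[627,106])): print(n,(pts(Cs,[q(*P)],.004)*1000).round(0))
print("cups",(pts(Cs,[q(513,365),q(579,377),q(566,425),q(502,413)],.024)*1000).mean(0).round(0),(pts(Cs,[q(609,84),q(652,85),q(653,109),q(608,109)],.024)*1000).mean(0).round(0))
```

```text
marker ends [[588.0, 74.0], [715.0, 80.0]]
cup rim [603.75 267.75] base L edge [[607. 262.]] shoulder [[604. 262.]]
foot [[602.0, 38.0], [598.0, 115.0]]
red [[600. 284.   4.]]
white [[ 617. -274.    4.]]
cups [601. 269.  24.] [ 611. -270.   24.]
```

```bash
python3 -c "
from rig import *
print(order.hand_in())"
```

```text
the job is handed in; nothing more can be done
None
```

The job is handed in at about 29 s on the clock: both bottles stand in their cups, the screwdriver and marker lie centred on their rests, no bottle fell and the tray was not touched; the hand-in returned no verdict, so this rests on my last pictures.

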